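# Fit the microphone into its quick-release desk stand

### The job

Make the desk microphone ready for use. Draw the spring sleeve of the desk stand down, away from its mouth, until it stays back by itself, then take the microphone from its wooden rest and press its plug gently home in the mouth, feeling for the seat, until the sleeve springs forward and locks it. Let go of it and leave the other things on the desk as they are.

Things in the scene. Friction and masses are not known exactly. Their poses are not given: they have to be found in the camera images.
- mic_grip (a point): Point on the axis of the upright microphone, in its black barrel (30 mm across, 50 mm long), 94 mm above the plug's tip, 32 mm below the top of the head. z runs along the axis towards the head. The whole microphone is 126 mm long and weighs about 0.2 kg.
- mic_tip (a point): Centre of the tip of the microphone's steel plug, 94 mm below mic_grip. From here up: plug 16 mm across, 52 mm long, with chamfered tip and a locking groove from 7 to 27 mm above the tip; collar 26 mm across, 4 mm thick; barrel 50 mm; dark domed head 33 mm across, 20 mm high.
- mic: The microphone as a whole, standing plug-down in the wooden rest at the start; origin at the centre of the plug's tip, z along its axis towards the head.
- rest: Wooden block 70 x 70 x 62 mm, fixed to the desk, with an upright hole 19 mm across and 55 mm deep in the middle of its top; the microphone's collar rests on its top. Origin at the centre of its underside.
- stand: Desk stand, fixed: dark round foot 110 mm across, 18 mm high, and an upright steel tube 28 mm across with an 18 mm bore, the sleeve round it. Origin at the centre of its underside, z up. While the sleeve is forward, dogs close the bore 22 mm below the mouth. The microphone must not press on the stand with more than 25 N.
- mouth (a point): Centre of the open top of the stand's bore, 75 mm above the desk; z up. An unseen spring seat lies 32 to 44 mm below (differs each time). Pushed 2 to 3 mm farther by the plug with some 7 to 10 N it trips the catch: the sleeve springs up and locks in the plug's groove. A hard stop lies 4 mm below the untouched seat, so stop pressing then.
- sleeve (a joint): How far the sleeve is drawn back (down), m: 0 forward (up), 0.020 at its end stop. Spring 4.5 N at 0 to 9.5 N at 0.020, some N more to pass the catch, which takes it at about 0.012 and holds it there until tripped. Drawing it farther, short of the end stop, does no harm.
- sleeve_top (a point): Centre of the sleeve's upper rim (moves with the sleeve; 1 mm below the mouth when forward). The sleeve is a knurled ring 40 mm across and 34 mm high, with a lip 47 mm across round its lowest 4 mm.
- stapler: Desk stapler, 130 x 36 x 34 mm, bystander.
- the_hand_bell: Hand bell, 60 mm across, 87 mm high, bystander.
- notebook: Pocket notebook lying flat, 140 x 91 x 13 mm, bystander.
- keys: Bunch of keys lying flat, 84 x 118 x 8 mm, bystander.
Things that resemble listed ones, but are neither listed nor needed, are in the scene too. Of the things that look like the mic, the larger one is meant. Several things look just like the stand: the one meant starts farthest from the robot's base.

How it is judged:
On the way, in this order (a step that is already met when the one before it is completed fails the run):
1. the sleeve is drawn back and stays back with nothing touching it, the microphone not yet in the bore (value of joint sleeve above 0.009 m and contact force between each of the arm, the fingers and stand below 0.1 N and distance between mic_tip and mouth above 0.04 m), for 0.2 s.
2. the plug is home in the bore and the sleeve has sprung forward over it (value of joint sleeve below 0.0028 m and z of mic_tip in the frame of mouth below -0.028 m and horizontal distance between mic_tip and mouth below 0.004 m), for 0.2 s.
At the end, for the whole second after the job is handed in: The microphone stands upright (within 8 degrees) and still in the stand, its plug's tip at least 28 mm below the mouth and within 4 mm of the bore's axis, and the sleeve is fully forward (within 2.8 mm) and locks it (all of step 2 and angle between mic's own z axis and vertical below 0.14 rad and linear speed of mic below 0.02 m/s); the robot touches nothing.
It fails at once if the microphone is forced: more than 25 N between it and the stand (contact force between mic and stand above 25 N).
It fails at once if a bystander (stapler, bell, notebook, keys) is moved more than 20 mm (distance of any of stapler, the_hand_bell, notebook, keys from where it was at the start of the episode above 0.02 m).
It also fails if it takes over 67 s, if anything falls off the work surface, if the arm or the gripper's body presses on something with over 40 N, if the wrist force passes 120 N, or if a joint passes its speed limit or range.

### The arm

A 7-joint arm with a two-finger parallel gripper is mounted at the origin on the work surface; the furniture and walls round the work are solid. World frame = base frame: x ahead of the robot, y to its left, z up, the work surface at z = 0. Lengths are in m, angles in rad, forces in N, time in s.
With the tool pointing down it reaches from about 0.4 to 0.85 m from the base axis. Payload 6.9 kg.
Tool frame: the origin (TCP) lies at the very end of the fingers, on their centre line; the grasp point (between the pads) lies grip_depth behind it (grip_depth is the distance from the TCP to the grasp point, in m); z points along the fingers, y is the line along which they close (so a half turn about z gives the same grasp; the last joint's range is limited). The gripper opens to 85 mm and grips with 20 to 120 N. Pads are 22 mm wide; open, the fingers measure 114 mm over their backs; the gripper's body (76 mm by 85 mm) begins 54 mm behind the grasp point. The pads swing forward as they close: fully open they stand 13 mm farther back than shut.
Start: joints at [1.288, 0.507, -0.238, 1.5, 0.126, 1.149, -0.155], TCP at [0.237, -0.578, 0.231] pointing down, gripper open.
Joint ranges: [-3.08, 3.08], [-0.24, 2.05], [-1.43, 1.35], [0, 2.5], [-1.52, 4.66], [0.17, 1.96], [-2.89, 2.89]. Speed limits (rad/s): [2.39, 2.39, 3.14, 3.14, 3.14, 3.14, 3.14].

### API

Orientations are given as a rotation vector (axis times angle).
In Python, from station import * gives the robot as it stands.
- The arm moves only by the shell command python3 -m pendant 'ROWS' [FORCE]. ROWS is JSON, a list of rows, each an object of numbers: "x", "y", "z": the shift along the tool's x, y, z in m; "ax", "ay", "az": the turn, a rotation vector about the tool's x, y, z in degrees; "fingers": the opening, from 0 (shut) to 1 (fully open). A call has exactly 5 rows; each row shifts and turns the commanded pose from where the row before left it, along the tool's axes as they then stand; what a row does not reach is not made up. A row lasts 1/10 s, in which the tool goes at most 50 mm and 8.59 degrees, less where a joint would pass 70% of its speed; a pose out of reach is approached as far as the arm can. A call with a gripper value outside its range is refused whole. The fingers move at their own pace and stop on an object; FORCE is the grip in N (left out, the last holds). Time passes only in rows, so rows that do not move let the fingers close, or fill a call up. It gives the time, the measured TCP pose, the force, the opening and the grip force at its end, in the units of the state.
- get_obs(): the state, without advancing time (a new reading comes with each control period).
- snapshot(name): name is "scene" or "top" or "wrist"; returns a dict with "frame" (400x640x3 uint8, blue, green, red), "range_z" (400x640 float32, m along the optical axis (not along the pixel's ray), 0 where there is no reading), "vertical_fov" (degrees; the focal length in pixels is half the picture's height over the tangent of half this angle, whatever the lens; pixels are square), "cx", "cy" (the principal point, pixels), "rvec" (rotation vector, rad) and "tvec" (3), from world to camera coordinates, as OpenCV has them. Camera axes: x right, y down, z forward; pixel columns grow to the right and rows downward; lengths in m; the calibration is good to about 2 mm. A picture is of the moment at which its call begins.
- hand_in(): hands the job in; it is judged then, once.
Trained networks look in a picture, given as the dict that the camera call returned (one of the last four; its "shot" number tells which), for a name from the list of things; names that differ only in an ending like _2 or _b are one class to them, and where a whole thing is asked for, a point or a joint stands for the part that bears it (a point fixed in the world has none). Each returns a list of dicts, best first, with "score" (0 to 1); they miss things now and then, are a little off and sometimes report something else, mostly with a low value. They report only what shows in the picture. A call takes as long as a camera call. They do not tell look-alikes from the thing itself.
- recognise(picture, query): "centre" ([column, row] in pixels, amid what is visible of it).
- landmark_of(picture, query): "centre" ([column, row] in pixels: a listed point, or the origin of a listed thing).
The state is a dict: "t": time; "q": joint angles; "dq": joint speeds; "joint_torque": joint torques, N m; "ee_pos": TCP position; "tcp_rot": TCP orientation; "wrist_force": force on the tool from outside, world axes, zero at the start; "moment": the same for the moment, N m; "finger_gap": finger opening in m; "finger_force": force on a finger pad.
Only numpy, scipy, OpenCV 4.12 (cv2) and the standard library are available. Lean on these libraries where they do the work, as an engineer would, in place of code of your own. Each camera call takes 0.05 s, during which the arm holds its last target. There are 200 camera calls.

## Working session

There is one attempt and no reset: what is moved stays moved. The work goes in short steps, Python scripts to look and compute and a shell command to move; the robot and the scene stay as the last step left them, time stands still between calls to the robot, and variables do not carry over. Pictures are saved under pics/ and viewed, at most 10 in all, crops included, and the job is handed in when it is done.

```bash
ls; mkdir -p pics
cat > h.py <<'E'
from station import *
import numpy as np, cv2
from scipy.spatial.transform import Rotation as R
def cam(p):
    f=200/np.tan(np.radians(p["vertical_fov"])/2); return f,p["cx"],p["cy"],R.from_rotvec(np.ravel(p["rvec"])).as_matrix(),np.ravel(p["tvec"])
def cloud(p):
    f,cx,cy,Rm,t=cam(p); z=p["range_z"]; v,u=np.mgrid[:z.shape[0],:z.shape[1]]
    c=np.stack([(u-cx)/f*z,(v-cy)/f*z,z],-1); w=(c-t)@Rm; w[z<=0]=np.nan; return w
def ray_at(p,uv,Z):
    f,cx,cy,Rm,t=cam(p); d=np.array([(uv[0]-cx)/f,(uv[1]-cy)/f,1])@Rm; o=-t@Rm; return o+d*(Z-o[2])/d[2]
E
python3 - <<'E'
from h import *
o=get_obs(); print({k:np.round(v,3) for k,v in o.items()})
for n in ("scene","top"):
    p=snapshot(n); cv2.imwrite(f"pics/{n}0.png",p["frame"]); w=cloud(p)
    print(n,np.round(-p["tvec"]@cam(p)[3],2))
    for q in ("mic","mic_grip","stand","mouth","sleeve_top","rest","stapler","the_hand_bell","notebook","keys"):
        for r in (landmark_of(p,q) if q in("mouth","mic_grip","sleeve_top") else recognise(p,q))[:5]:
            u,v=map(int,r["centre"]); print(q,round(r["score"],2),u,v,np.round(w[min(max(v,0),399),min(max(u,0),639)],3))
E
```

```text
pics
{'t': np.float64(0.0), 'q': array([ 1.287,  0.508, -0.238,  1.501,  0.126,  1.149, -0.155]), 'dq': array([-0.001, -0.   ,  0.001,  0.001,  0.001, -0.002, -0.   ]), 'joint_torque': array([ 1.0000e-03, -6.2060e+01, -2.1860e+00, -2.4966e+01,  1.3000e-02,
        1.2000e-02, -0.0000e+00]), 'ee_pos': array([ 0.237, -0.578,  0.23 ]), 'tcp_rot': array([-3.081e+00, -6.070e-01,  1.000e-03]), 'wrist_force': array([0.529, 0.293, 0.497]), 'moment': array([-0.022, -0.01 , -0.006]), 'finger_force': np.float64(0.0), 'finger_gap': np.float64(0.085)}
scene [-0.16  0.53  0.71]
mic 0.67 285 286 [0.35  0.124 0.065]
mic 0.56 264 241 [0.444 0.1   0.111]
mic_grip 0.87 281 283 [0.353 0.132 0.076]
mic_grip 0.65 258 244 [0.45  0.112 0.106]
stand 0.86 443 246 [ 0.226 -0.261  0.027]
mouth 0.96 333 198 [ 0.5   -0.164  0.075]
mouth 0.7 446 228 [ 0.235 -0.276  0.068]
sleeve_top 0.72 335 202 [ 0.484 -0.155  0.074]
sleeve_top 0.71 447 228 [ 0.234 -0.278  0.067]
rest 0.95 260 267 [0.431 0.125 0.062]
stapler 0.96 288 184 [ 0.721 -0.199  0.002]
the_hand_bell 0.75 346 175 [ 0.613 -0.335  0.026]
notebook 0.9 180 246
[... 219 characters left out ...]
 269 [0.362 0.123 0.092]
mic_grip 0.53 250 228 [0.459 0.101 0.137]
stand 0.81 359 214 [ 0.494 -0.163  0.043]
stand 0.57 401 316 [ 0.239 -0.257  0.072]
mouth 0.84 407 318 [ 0.229 -0.277  0.043]
mouth 0.74 254 229 [0.456 0.092 0.136]
mouth 0.68 357 210 [ 0.504 -0.158  0.044]
mouth 0.61 364 212 [nan nan nan]
sleeve_top 0.64 359 212 [ 0.498 -0.162  0.058]
sleeve_top 0.57 406 316 [ 0.239 -0.269  0.074]
sleeve_top 0.32 222 148 [0.68  0.192 0.009]
rest 0.91 261 231 [0.454 0.083 0.073]
rest 0.57 426 163 [ 0.623 -0.341  0.039]
stapler 0.95 364 132 [ 0.709 -0.183  0.034]
the_hand_bell 0.85 428 161 [ 0.627 -0.345  0.043]
notebook 0.87 221 145 [0.687 0.194 0.011]
keys 0.81 295 146 [ 0.682 -0.001  0.006]
```

View pics/scene0.png

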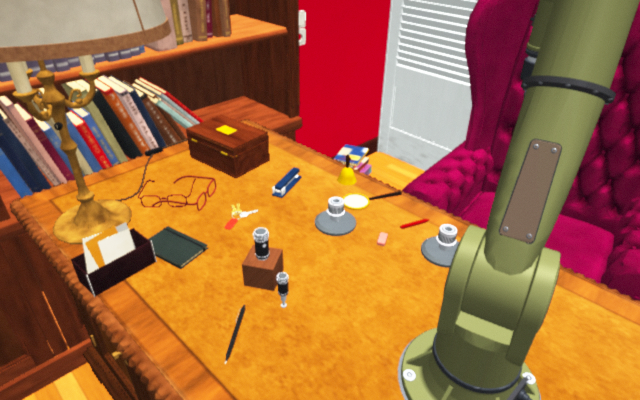

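View pics/top0.png

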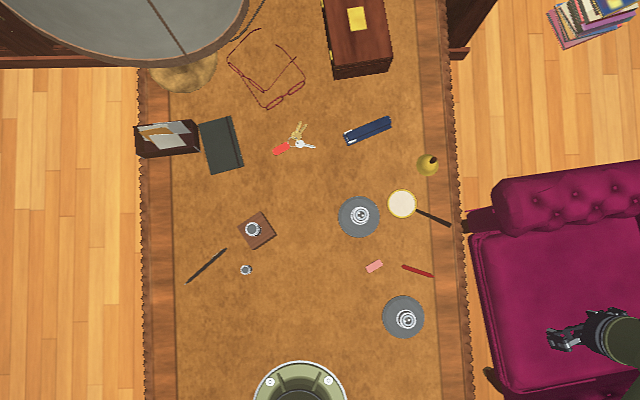

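The scene shows the mic in the rest (pixel 262,240, about x 0.45, y 0.09). The smaller look-alike stands at (283,285). The far stand is at (335,205), about (0.50,-0.16), and the near stand at (443,245). In the top view the far stand is at (359,216) and the rest at (256,230). I'm going above the far stand.

```bash
python3 -m pendant '[{"x":0.04,"y":-0.028},{"x":0.04,"y":-0.028},{"x":0.04,"y":-0.028},{"x":0.04,"y":-0.028},{"x":0.04,"y":-0.028}]' 60
python3 -m pendant '[{"x":0.04,"y":-0.028},{"x":0.04,"y":-0.028},{"x":0.04,"y":-0.028},{"x":0.03,"y":-0.02},{}]'
cat >> h.py <<'E'
def go(tgt):
    o=get_obs(); Rm=R.from_rotvec(o["tcp_rot"]).as_matrix(); print("t",round(float(o["t"]),2),"pos",np.round(o["ee_pos"],4),"zaxis",np.round(Rm[:,2],3),"yaxis",np.round(Rm[:,1],3),"tool delta mm",np.round(1000*(np.array(tgt)-o["ee_pos"])@Rm,1))
def circ(w,m):
    P=w[m][:,:2]; A=np.c_[2*P,np.ones(len(P))]; s=np.linalg.lstsq(A,(P**2).sum(1),rcond=None)[0]; return s[:2],np.sqrt(s[2]+s[:2]@s[:2]),len(P)
E
python3 - <<'E'
from h import *
import station
print("gd",getattr(station,"grip_depth",None))
p=snapshot("wrist"); cv2.imwrite("pics/w1.png",p["frame"]); w=cloud(p)
print("cam",np.round(-p["tvec"]@cam(p)[3],3))
d=np.hypot(w[...,0]-.5,w[...,1]+.16)
for lo,hi,r in((.06,.085,.04),(.01,.03,.07),(.066,.071,.04),(.071,.08,.04)):
    m=(w[...,2]>lo)&(w[...,2]<hi)&(d<r)
    if m.sum()>5: P=w[m]; print(lo,m.sum(),np.round(P.mean(0),4),np.round((P.min(0)+P.max(0))/2,4),np.round(P.max(0)-P.min(0),3))
for q in("mouth","sleeve_top"):
    for r in landmark_of(p,q)[:3]: print(q,r["score"],np.round(r["centre"],1),np.round(ray_at(p,r["centre"],.0745),4))
go([.5,-.16,.1])
E
```

```text
gd 0.0187
cam [ 0.3   -0.552  0.374]
mouth 0.75 [ 7.5 75.2] [ 0.2216 -0.2678  0.0745]
sleeve_top 0.65 [11.  71.8] [ 0.2259 -0.2704  0.0745]
t 1.25 pos [ 0.2369 -0.5784  0.2313] zaxis [-0.  0. -1.] yaxis [ 0.379 -0.925 -0.   ] tool delta mm [ 402.1 -287.4  131.3]$[0]: bad value
$[0]: bad value
```

View pics/w1.png

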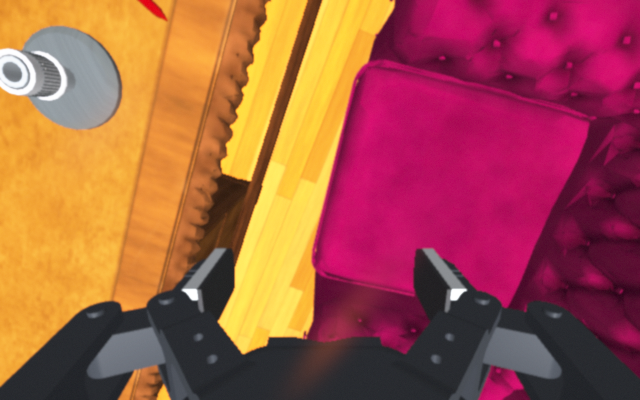

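The wrist view shows the near stand at (12,75), so the arm has not moved: the rows were refused. They probably need all the keys.

```bash
python3 -m pendant '[{"x":0.04,"y":-0.028,"fingers":1},{"x":0.04,"y":-0.028,"fingers":1},{"x":0.04,"y":-0.028,"fingers":1},{"x":0.04,"y":-0.028,"fingers":1},{"x":0.04,"y":-0.028,"fingers":1}]' 60; python3 -m pendant --help | head -30
```

```text
$[0]: bad value
invalid input: not JSON, or not a number
```

```bash
python3 -m pendant '[{"x":0.04,"y":-0.028,"z":0,"ax":0,"ay":0,"az":0,"fingers":1},{"x":0.04,"y":-0.028,"z":0,"ax":0,"ay":0,"az":0,"fingers":1},{"x":0.04,"y":-0.028,"z":0,"ax":0,"ay":0,"az":0,"fingers":1},{"x":0.04,"y":-0.028,"z":0,"ax":0,"ay":0,"az":0,"fingers":1},{"x":0.04,"y":-0.028,"z":0,"ax":0,"ay":0,"az":0,"fingers":1}]' 60
```

```text
t: 1.75
ee_pos: [0.3697, -0.3713, 0.2315]
tcp_rot: [3.082, 0.606, 0.001]
wrist_force: [1.4, -0.4, -0.5]
finger_gap: 0.0855
finger_force: 0.0
```

```bash
python3 -m pendant '[{"x":0.036,"y":-0.034,"z":0,"ax":0,"ay":0,"az":0,"fingers":1},{"x":0.036,"y":-0.034,"z":0,"ax":0,"ay":0,"az":0,"fingers":1},{"x":0.036,"y":-0.034,"z":0,"ax":0,"ay":0,"az":0,"fingers":1},{"x":0.034,"y":-0.034,"z":0,"ax":0,"ay":0,"az":0,"fingers":1},{"x":0,"y":-0.011,"z":0,"ax":0,"ay":0,"az":0,"fingers":1}]'
cat > look.py <<'E'
from h import *
import sys
x,y=map(float,sys.argv[1:3])
p=snapshot("wrist"); cv2.imwrite(sys.argv[3],p["frame"]); w=cloud(p)
print("cam",np.round(-p["tvec"]@cam(p)[3],3))
d=np.hypot(w[...,0]-x,w[...,1]-y)
for lo,hi,r in((.01,.03,.07),(.036,.05,.045),(.064,.069,.04),(.069,.08,.04),(.1,.2,.05)):
    m=(w[...,2]>lo)&(w[...,2]<hi)&(d<r)
    if m.sum()>5: P=w[m]; print(lo,m.sum(),"mean",np.round(P.mean(0),4),"mid",np.round((P.min(0)+P.max(0))/2,4),"ext",np.round(P.max(0)-P.min(0),4))
for q,Z in(("mouth",.075),("sleeve_top",.074),("mic_grip",.104)):
    for r in landmark_of(p,q)[:3]: print(q,round(r["score"],2),np.round(r["centre"],1),np.round(ray_at(p,r["centre"],Z),4))
E
python3 look.py .5 -.16 pics/w2.png; python3 -c "
from h import *
go([.5,-.16,.1])"
```

```text
t: 2.25
ee_pos: [0.4476, -0.1769, 0.2318]
tcp_rot: [-3.078, -0.62, -0.005]
wrist_force: [-0.2, -0.4, -0.1]
finger_gap: 0.0854
finger_force: 0.0
cam [ 0.51  -0.15   0.374]
0.01 5172 mean [ 0.4912 -0.1616  0.0159] mid [ 0.4884 -0.1632  0.0194] ext [0.1085 0.1083 0.0188]
0.036 335 mean [ 0.4946 -0.1591  0.0425] mid [ 0.4899 -0.1631  0.0426] ext [0.0431 0.0464 0.0124]
0.064 56 mean [ 0.4875 -0.1645  0.0663] mid [ 0.4909 -0.1633  0.0665] ext [0.0355 0.0406 0.0049]
0.069 905 mean [ 0.4887 -0.163   0.0739] mid [ 0.4885 -0.1631  0.073 ] ext [0.039  0.0391 0.0077]
mouth 0.97 [331.2 143.2] [ 0.489  -0.1665  0.075 ]
sleeve_top 0.69 [326.1 143.7] [ 0.4866 -0.1621  0.074 ]
sleeve_top 0.3 [107.6  70.5] [0.4697 0.0504 0.074 ]
mic_grip 0.73 [ 18.4 149.3] [0.3779 0.0901 0.104 ]
mic_grip 0.61 [17.6 56.3] [0.4558 0.1011 0.104 ]
t 2.45 pos [ 0.4441 -0.1845  0.2314] zaxis [-0.    -0.001 -1.   ] yaxis [ 0.378 -0.926  0.001] tool delta mm [ 61.1  -1.7 131.3]
```

View pics/w2.png

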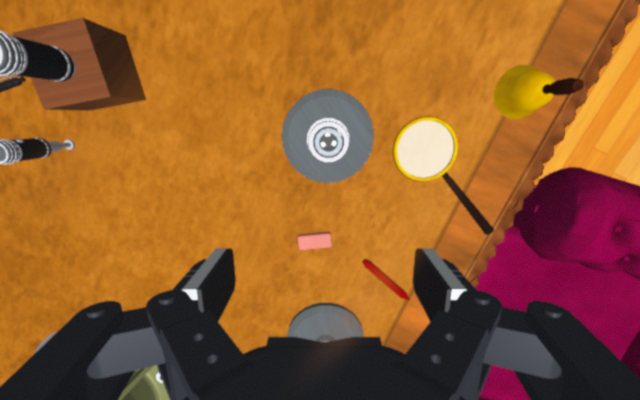

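The far stand is centred at (328,138), which puts it at (0.4885,-0.163). The foot and the sleeve rim agree on that. Next I descend round the sleeve.

```bash
python3 -m pendant '[{"x":0.025,"y":-0.0015,"z":0.02,"ax":0,"ay":0,"az":0,"fingers":1},{"x":0.0242,"y":-0.0014,"z":0.02,"ax":0,"ay":0,"az":0,"fingers":0.9},{"x":0,"y":0,"z":0.045,"ax":0,"ay":0,"az":0,"fingers":0.8},{"x":0,"y":0,"z":0.04,"ax":0,"ay":0,"az":0,"fingers":0.8},{"x":0,"y":0,"z":0,"ax":0,"ay":0,"az":0,"fingers":0.8}]'
python3 -c "
from h import *
go([.4885,-.1632,.046])"
```

```text
t: 2.95
ee_pos: [0.4854, -0.1634, 0.1019]
tcp_rot: [-3.08, -0.602, 0.013]
wrist_force: [-0.0, -0.6, 0.0]
finger_gap: 0.0683
finger_force: 0.0
t 2.95 pos [ 0.4854 -0.1634  0.1019] zaxis [-0.009  0.002 -1.   ] yaxis [ 0.376 -0.926 -0.005] tool delta mm [ 3.4  1.3 55.9]
```

```bash
python3 -m pendant '[{"x":0,"y":0,"z":0.03,"ax":0,"ay":0,"az":0,"fingers":0.8},{"x":0,"y":0,"z":0.03,"ax":0,"ay":0,"az":0,"fingers":0.8},{"x":0,"y":0,"z":0,"ax":0,"ay":0,"az":0,"fingers":0.8},{"x":0,"y":0,"z":0,"ax":0,"ay":0,"az":0,"fingers":0.8},{"x":0,"y":0,"z":0,"ax":0,"ay":0,"az":0,"fingers":0.8}]'
python3 look.py .4885 -.1632 pics/w3.png;python3 -c "
from h import *
go([.4885,-.1632,.046])"
```

```text
t: 3.45
ee_pos: [0.4902, -0.1628, 0.0483]
tcp_rot: [3.081, 0.605, 0.004]
wrist_force: [-0.5, 0.5, -0.0]
finger_gap: 0.068
finger_force: 0.0
cam [ 0.553 -0.136  0.191]
0.01 13687 mean [ 0.5048 -0.1562  0.0159] mid [ 0.4893 -0.1623  0.0148] ext [0.1078 0.1067 0.0096]
0.036 1186 mean [ 0.5006 -0.1581  0.0443] mid [ 0.4946 -0.1626  0.0439] ext [0.0347 0.0453 0.0121]
0.064 1094 mean [ 0.4942 -0.1612  0.0665] mid [ 0.4902 -0.1607  0.0665] ext [0.0481 0.0745 0.005 ]
0.069 5690 mean [ 0.4904 -0.1626  0.0736] mid [ 0.4899 -0.1608  0.0745] ext [0.0486 0.0749 0.011 ]
0.1 22616 mean [ 0.5017 -0.1576  0.1295] mid [ 0.4894 -0.1624  0.1247] ext [0.0585 0.0976 0.0494]
mouth 0.83 [328.6 280.7] [ 0.4902 -0.1642  0.075 ]
t 3.65 pos [ 0.4897 -0.1622  0.0475] zaxis [ 0.002 -0.001 -1.   ] yaxis [ 0.379 -0.925  0.001] tool delta mm [-1.5  0.5  1.5]
```

View pics/w3.png

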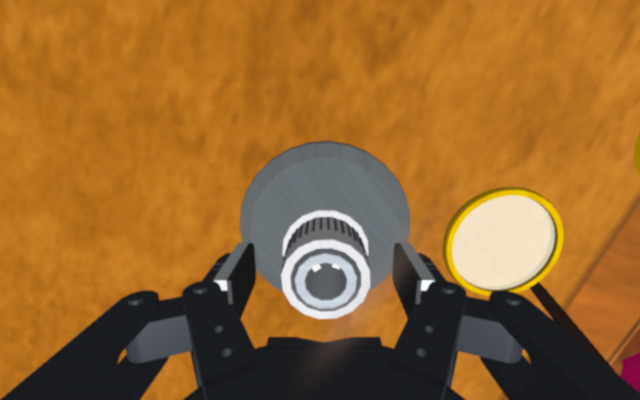

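The sleeve's mouth at (326,281) sits centred between the pads at (235,275) and (412,275). Now I close on it.

```bash
python3 -m pendant '[{"x":0,"y":0,"z":0,"ax":0,"ay":0,"az":0,"fingers":0.3},{"x":0,"y":0,"z":0,"ax":0,"ay":0,"az":0,"fingers":0.3},{"x":0,"y":0,"z":0,"ax":0,"ay":0,"az":0,"fingers":0.3},{"x":0,"y":0,"z":0,"ax":0,"ay":0,"az":0,"fingers":0.3},{"x":0,"y":0,"z":0,"ax":0,"ay":0,"az":0,"fingers":0.3}]' 60
python3 -c "
from h import *
go([.4885,-.1632,.046])"
```

```text
t: 4.15
ee_pos: [0.4899, -0.1635, 0.0469]
tcp_rot: [3.081, 0.604, 0.002]
wrist_force: [0.5, -5.5, 4.5]
finger_gap: 0.038
finger_force: 61.4
t 4.15 pos [ 0.4899 -0.1635  0.0469] zaxis [ 0.002 -0.002 -1.   ] yaxis [ 0.378 -0.926  0.003] tool delta mm [-1.2 -0.8  0.9]
```

```bash
python3 -m pendant '[{"x":0,"y":0,"z":0.004,"ax":0,"ay":0,"az":0,"fingers":0.3},{"x":0,"y":0,"z":0.004,"ax":0,"ay":0,"az":0,"fingers":0.3},{"x":0,"y":0,"z":0.004,"ax":0,"ay":0,"az":0,"fingers":0.3},{"x":0,"y":0,"z":0.004,"ax":0,"ay":0,"az":0,"fingers":0.3},{"x":0,"y":0,"z":0,"ax":0,"ay":0,"az":0,"fingers":0.3}]'
```

```text
t: 4.65
ee_pos: [0.4899, -0.1635, 0.0309]
tcp_rot: [3.081, 0.604, 0.002]
wrist_force: [1.3, -4.9, 7.4]
finger_gap: 0.0378
finger_force: 61.8
```

```bash
python3 -m pendant '[{"x":0,"y":0,"z":0,"ax":0,"ay":0,"az":0,"fingers":0.8},{"x":0,"y":0,"z":0,"ax":0,"ay":0,"az":0,"fingers":0.8},{"x":0,"y":0,"z":0,"ax":0,"ay":0,"az":0,"fingers":0.8},{"x":0,"y":0,"z":0,"ax":0,"ay":0,"az":0,"fingers":0.8},{"x":0,"y":0,"z":-0.01,"ax":0,"ay":0,"az":0,"fingers":0.8}]'
python3 -m pendant '[{"x":0,"y":0,"z":-0.045,"ax":0,"ay":0,"az":0,"fingers":0.8},{"x":0,"y":0,"z":-0.045,"ax":0,"ay":0,"az":0,"fingers":0.8},{"x":0,"y":0,"z":-0.045,"ax":0,"ay":0,"az":0,"fingers":0.8},{"x":-0.02,"y":0,"z":-0.045,"ax":0,"ay":0,"az":0,"fingers":0.8},{"x":-0.045,"y":0,"z":0,"ax":0,"ay":0,"az":0,"fingers":0.8}]'
python3 - <<'E'
from h import *
p=snapshot("wrist"); w=cloud(p); d=np.hypot(w[...,0]-.489,w[...,1]+.163)
cv2.imwrite("pics/w4.png",p["frame"])
for a,b in((0,.009),(.009,.014),(.0145,.0195),(.0205,.023),(.03,.05)):
    m=(d>a)&(d<b); print(a,b,m.sum(),np.round(np.nanpercentile(w[m][:,2],[10,50,90]),4) if m.sum() else '')
for lo,hi,r in((.01,.03,.07),(.055,.068,.024),(.071,.08,.024)):
    m=(w[...,2]>lo)&(w[...,2]<hi)&(d<r)
    if m.sum()>5: P=w[m]; print(lo,m.sum(),"mid",np.round((P.min(0)+P.max(0))/2,4),"circ",circ(w,m)[:2])
go([.45,.095,.2])
E
```

```text
t: 5.15
ee_pos: [0.4881, -0.1613, 0.0396]
tcp_rot: [-3.081, -0.607, 0.003]
wrist_force: [0.1, -0.3, -0.0]
finger_gap: 0.0685
finger_force: 0.0
t: 5.65
ee_pos: [0.4339, -0.1856, 0.2264]
tcp_rot: [3.076, 0.613, 0.018]
wrist_force: [-0.3, -1.4, -0.4]
finger_gap: 0.0684
finger_force: 0.0
0 0.009 247 [0.0373 0.041  0.061 ]
0.009 0.014 419 [0.0677 0.0744 0.0756]
0.0145 0.0195 553 [0.0551 0.0618 0.063 ]
0.0205 0.023 144 [0.031  0.0319 0.0332]
0.03 0.05 11592 [0.016  0.3131 0.3246]
0.01 5623 mid [ 0.4885 -0.1633  0.0199] circ (array([ 0.48871526, -0.16292287]), np.float64(0.041312584911913426))
0.055 558 mid [ 0.4884 -0.1631  0.0614] circ (array([ 0.48867125, -0.16303369]), np.float64(0.01726607344823752))
0.071 399 mid [ 0.4885 -0.1633  0.0741] circ (array([ 0.48849815, -0.16310165]), np.float64(0.011480118391317042))
t 5.7 pos [ 0.4229 -0.1895  0.223 ] zaxis [-0.    -0.004 -1.   ] yaxis [ 0.377 -0.926  0.004] tool delta mm [ 132.3 -253.5   21.8]
```

The sleeve rim now sits at 0.062 with nothing touching it, so it is drawn back 12 mm and held by the catch. Next is the mic.

```bash
python3 -m pendant '[{"x":0.013,"y":-0.045,"z":0,"ax":0,"ay":0,"az":0,"fingers":0.8},{"x":0.013,"y":-0.045,"z":0,"ax":0,"ay":0,"az":0,"fingers":0.8},{"x":0.013,"y":-0.045,"z":0,"ax":0,"ay":0,"az":0,"fingers":0.8},{"x":0.013,"y":-0.045,"z":0,"ax":0,"ay":0,"az":0,"fingers":0.8},{"x":0.013,"y":-0.045,"z":0,"ax":0,"ay":0,"az":0,"fingers":0.8}]'
python3 -m pendant '[{"x":0,"y":-0.028,"z":0,"ax":0,"ay":0,"az":0,"fingers":0.8},{"x":0,"y":0,"z":0,"ax":0,"ay":0,"az":0,"fingers":0.8},{"x":0,"y":0,"z":0,"ax":0,"ay":0,"az":0,"fingers":0.8},{"x":0,"y":0,"z":0,"ax":0,"ay":0,"az":0,"fingers":0.8},{"x":0,"y":0,"z":0,"ax":0,"ay":0,"az":0,"fingers":0.8}]'
python3 - <<'E'
from h import *
p=snapshot("wrist"); w=cloud(p); cv2.imwrite("pics/w5.png",p["frame"])
print("cam",np.round(-p["tvec"]@cam(p)[3],3))
for q,Z in(("mic_grip",.104),("mic",.1)):
    for r in (landmark_of(p,q) if q=="mic_grip" else recognise(p,q))[:3]: print(q,round(r["score"],2),np.round(r["centre"],1),np.round(ray_at(p,r["centre"],Z),4))
d=np.hypot(w[...,0]-.455,w[...,1]-.09)
for lo,hi,r in((.058,.0635,.06),(.1,.122,.035),(.12,.127,.03),(.127,.133,.03),(.133,.145,.03)):
    m=(w[...,2]>lo)&(w[...,2]<hi)&(d<r)
    if m.sum()>5: P=w[m]; print(lo,m.sum(),"mean",np.round(P.mean(0),4),"mid",np.round((P.min(0)+P.max(0))/2,4),"ext",np.round(P.max(0)-P.min(0),4))
go([.455,.09,.081])
E
```

```text
t: 6.2
ee_pos: [0.4028, 0.048, 0.2208]
tcp_rot: [3.082, 0.606, 0.0]
wrist_force: [0.9, -0.2, -0.7]
finger_gap: 0.0687
finger_force: 0.0
t: 6.7
ee_pos: [0.3934, 0.0711, 0.2203]
tcp_rot: [3.083, 0.603, -0.0]
wrist_force: [-0.1, -0.7, 0.4]
finger_gap: 0.0684
finger_force: 0.0
cam [0.456 0.098 0.363]
mic_grip 0.58 [265.8 197.6] [0.3713 0.1187 0.104 ]
mic_grip 0.57 [318.5 112.5] [0.4566 0.1024 0.104 ]
mic 0.83 [263.4 197.9] [0.3689 0.1209 0.1   ]
mic 0.65 [323.4 116.9] [0.4548 0.0973 0.1   ]
0.058 3931 mean [0.4572 0.1003 0.0618] mid [0.4558 0.1001 0.0611] ext [0.096  0.0955 0.0047]
0.12 159 mean [0.4557 0.0994 0.1242] mid [0.4558 0.0999 0.1245] ext [0.0328 0.0328 0.0049]
0.127 739 mean [0.4564 0.1    0.1308] mid [0.4559 0.0999 0.13  ] ext [0.0308 0.0308 0.006 ]
0.133 632 mean [0.4559 0.1    0.1346] mid [0.4559 0.0994 0.1351] ext [0.0217 0.0228 0.0042]
t 6.85 pos [0.3933 0.0716 0.2202] zaxis [-0. -0. -1.] yaxis [ 0.378 -0.926 -0.   ] tool delta mm [ 64.1   6.2 139.2]
```

View pics/w5.png

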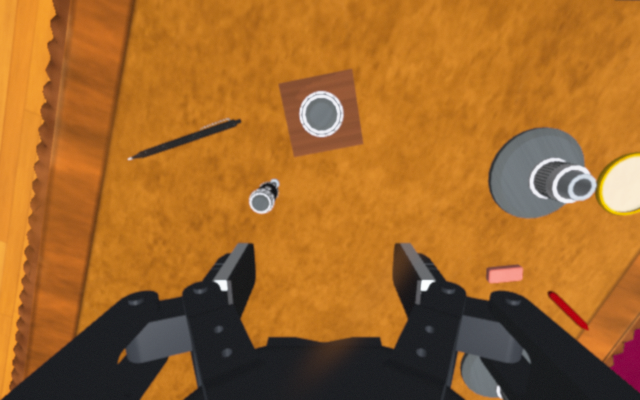

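The mic's head at (322,113) is centred on the rest, at (0.456,0.100). The small look-alike at (263,200) is clear of the fingers' path.

```bash
python3 -m pendant '[{"x":0.035,"y":-0.0012,"z":0,"ax":0,"ay":0,"az":0,"fingers":0.8},{"x":0.0336,"y":-0.0012,"z":0,"ax":0,"ay":0,"az":0,"fingers":0.8},{"x":0,"y":0,"z":0.02,"ax":0,"ay":0,"az":0,"fingers":0.8},{"x":0,"y":0,"z":0.03,"ax":0,"ay":0,"az":0,"fingers":0.8},{"x":0,"y":0,"z":0.02,"ax":0,"ay":0,"az":0,"fingers":0.8}]'
python3 -m pendant '[{"x":0,"y":0,"z":0.03,"ax":0,"ay":0,"az":0,"fingers":0.8},{"x":0,"y":0,"z":0.03,"ax":0,"ay":0,"az":0,"fingers":0.8},{"x":0,"y":0,"z":0.009,"ax":0,"ay":0,"az":0,"fingers":0.8},{"x":0,"y":0,"z":0,"ax":0,"ay":0,"az":0,"fingers":0.7},{"x":0,"y":0,"z":0,"ax":0,"ay":0,"az":0,"fingers":0.6}]'
python3 -c "
from h import *
go([.4559,.0998,.081])"
```

```text
t: 7.35
ee_pos: [0.4554, 0.1, 0.1486]
tcp_rot: [-3.082, -0.605, 0.002]
wrist_force: [0.4, 0.6, 0.0]
finger_gap: 0.0685
finger_force: 0.0
t: 7.85
ee_pos: [0.4563, 0.1006, 0.0821]
tcp_rot: [-3.082, -0.606, -0.001]
wrist_force: [0.1, 0.3, 0.0]
finger_gap: 0.0514
finger_force: 0.0
t 7.85 pos [0.4563 0.1006 0.0821] zaxis [ 0.001  0.    -1.   ] yaxis [ 0.379 -0.925  0.   ] tool delta mm [-0.7  0.6  1.1]
```

Close at 40 N.

```bash
python3 -m pendant '[{"x":0,"y":0,"z":0,"ax":0,"ay":0,"az":0,"fingers":0.2},{"x":0,"y":0,"z":0,"ax":0,"ay":0,"az":0,"fingers":0.2},{"x":0,"y":0,"z":0,"ax":0,"ay":0,"az":0,"fingers":0.2},{"x":0,"y":0,"z":0,"ax":0,"ay":0,"az":0,"fingers":0.2},{"x":0,"y":0,"z":0,"ax":0,"ay":0,"az":0,"fingers":0.2}]' 40
python3 -m pendant '[{"x":0,"y":0,"z":-0.01,"ax":0,"ay":0,"az":0,"fingers":0.2},{"x":0,"y":0,"z":-0.03,"ax":0,"ay":0,"az":0,"fingers":0.2},{"x":0,"y":0,"z":-0.03,"ax":0,"ay":0,"az":0,"fingers":0.2},{"x":0,"y":0,"z":-0.035,"ax":0,"ay":0,"az":0,"fingers":0.2},{"x":0,"y":0,"z":0,"ax":0,"ay":0,"az":0,"fingers":0.2}]'
python3 -c "
from h import *
go([.4885,-.163,.175])"
```

```text
t: 8.35
ee_pos: [0.4567, 0.1003, 0.0824]
tcp_rot: [3.082, 0.606, 0.004]
wrist_force: [0.6, -2.3, 8.5]
finger_gap: 0.0299
finger_force: 37.2
t: 8.85
ee_pos: [0.4574, 0.1017, 0.1906]
tcp_rot: [-3.082, -0.607, -0.011]
wrist_force: [0.7, 0.7, -2.0]
finger_gap: 0.0298
finger_force: 38.7
t 8.85 pos [0.4574 0.1017 0.1906] zaxis [ 0.007  0.002 -1.   ] yaxis [ 0.379 -0.925  0.001] tool delta mm [-71.8 256.7  15.4]
```

```bash
python3 -m pendant '[{"x":-0.006,"y":0.02,"z":0,"ax":0,"ay":0,"az":0,"fingers":0.2},{"x":-0.01,"y":0.036,"z":0,"ax":0,"ay":0,"az":0,"fingers":0.2},{"x":-0.01,"y":0.036,"z":0,"ax":0,"ay":0,"az":0,"fingers":0.2},{"x":-0.01,"y":0.036,"z":0,"ax":0,"ay":0,"az":0,"fingers":0.2},{"x":-0.01,"y":0.036,"z":0,"ax":0,"ay":0,"az":0,"fingers":0.2}]'
python3 -m pendant '[{"x":-0.01,"y":0.036,"z":0,"ax":0,"ay":0,"az":0,"fingers":0.2},{"x":-0.009,"y":0.036,"z":0,"ax":0,"ay":0,"az":0,"fingers":0.2},{"x":-0.005,"y":0.02,"z":0,"ax":0,"ay":0,"az":0,"fingers":0.2},{"x":0,"y":0,"z":0,"ax":0,"ay":0,"az":0,"fingers":0.2},{"x":0,"y":0,"z":0,"ax":0,"ay":0,"az":0,"fingers":0.2}]'
python3 - <<'E'
from h import *
p=snapshot("wrist"); w=cloud(p); cv2.imwrite("pics/w6.png",p["frame"])
for q,Z in(("mic_grip",0.209),("mic_tip",.115),("mouth",.075)):
    for r in landmark_of(p,q)[:3]: print(q,round(r["score"],2),np.round(r["centre"],1),np.round(ray_at(p,r["centre"],Z),4))
d=np.hypot(w[...,0]-.4885,w[...,1]+.163)
for lo,hi,r in((.01,.025,.07),(.058,.065,.026),(.069,.08,.026),(.225,.25,.03),(.1,.15,.03)):
    m=(w[...,2]>lo)&(w[...,2]<hi)&(d<r)
    if m.sum()>5: P=w[m]; print(lo,m.sum(),"mean",np.round(P.mean(0),4),"mid",np.round((P.min(0)+P.max(0))/2,4),"ext",np.round(P.max(0)-P.min(0),4))
print(get_obs()["wrist_force"],get_obs()["finger_gap"])
go([.4885,-.163,.155])
p=snapshot("scene"); cv2.imwrite("pics/s6.png",cv2.resize(p["frame"][80:280,220:480],None,fx=2.5,fy=2.5))
E
```

```text
t: 9.35
ee_pos: [0.4746, -0.0699, 0.186]
tcp_rot: [-3.082, -0.608, 0.002]
wrist_force: [-0.2, -0.5, -2.1]
finger_gap: 0.0298
finger_force: 39.2
t: 9.85
ee_pos: [0.4872, -0.1626, 0.1857]
tcp_rot: [-3.081, -0.605, 0.002]
wrist_force: [-0.7, -0.2, -2.0]
finger_gap: 0.0295
finger_force: 39.3
mic_grip 0.69 [324.3 275.3] [ 0.4873 -0.1622  0.209 ]
mic_tip 0.82 [322.9 209. ] [ 0.4878 -0.1608  0.115 ]
mic_tip 0.64 [ 44.5 188.6] [0.4253 0.0329 0.115 ]
mouth 0.82 [329.8 196.3] [ 0.4891 -0.1666  0.075 ]
0.01 5541 mean [ 0.4971 -0.1597  0.0159] mid [ 0.4889 -0.1629  0.0149] ext [0.1079 0.1082 0.0099]
0.058 558 mean [ 0.4929 -0.1612  0.0616] mid [ 0.4892 -0.1629  0.0613] ext [0.0384 0.039  0.0066]
0.069 395 mean [ 0.4917 -0.162   0.0742] mid [ 0.4895 -0.1634  0.0731] ext [0.026  0.0275 0.0081]
0.225 7755 mean [ 0.4928 -0.1604  0.2348] mid [ 0.4894 -0.162   0.2375] ext [0.0392 0.058  0.0249]
0.1 290 mean [ 0.4909 -0.1612  0.1263] mid [ 0.4884 -0.1627  0.1328] ext [0.0129 0.0154 0.0338]
[ 0.28734636  0.61424436 -2.15361691] 0.029658703961712964
t 10.05 pos [ 0.4878 -0.1615  0.1863] zaxis [-0.  0. -1.] yaxis [ 0.381 -0.925 -0.001] tool delta mm [ 0.1  1.6 31.3]
```

View pics/w6.png

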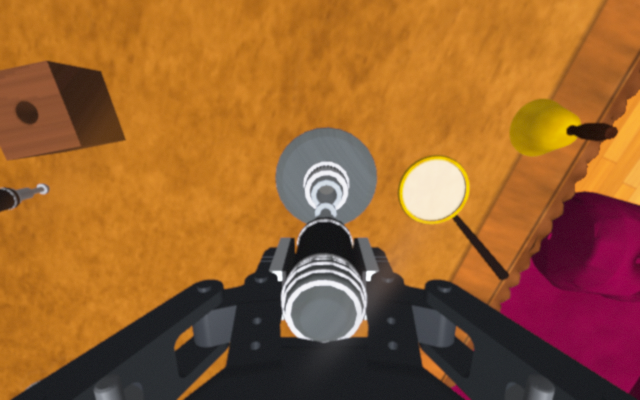

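View pics/s6.png

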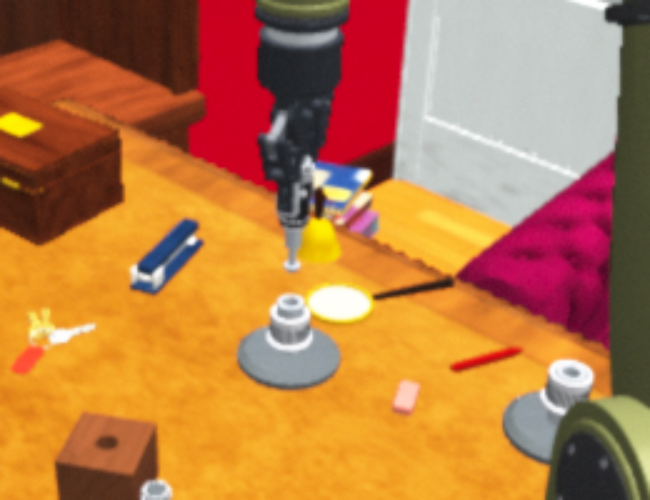

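The mic hangs upright above the drawn stand, with its tip at (324,209) just over the mouth at (327,192). I shift about 1–2 mm and lower the tip to just above the mouth.

```bash
python3 -m pendant '[{"x":0.001,"y":0.0015,"z":0.012,"ax":0,"ay":0,"az":0,"fingers":0.2},{"x":0,"y":0,"z":0.012,"ax":0,"ay":0,"az":0,"fingers":0.2},{"x":0,"y":0,"z":0.01,"ax":0,"ay":0,"az":0,"fingers":0.2},{"x":0,"y":0,"z":0,"ax":0,"ay":0,"az":0,"fingers":0.2},{"x":0,"y":0,"z":0,"ax":0,"ay":0,"az":0,"fingers":0.2}]'
python3 - <<'E'
from h import *
p=snapshot("wrist"); cv2.imwrite("pics/w7.png",cv2.resize(p["frame"][140:340,220:430],None,fx=3,fy=3,interpolation=cv2.INTER_CUBIC))
w=cloud(p);d=np.hypot(w[...,0]-.489,w[...,1]+.163)
Rm=R.from_rotvec(get_obs()["tcp_rot"]).as_matrix()
def tool(P): return (P-get_obs()["ee_pos"])@Rm*1000
for n,lo,hi,r in(("foot",.014,.0195,.06),("rim",.058,.065,.024),("tube",.072,.078,.018),("plug1",.09,.1,.012),("plug2",.1,.115,.012),("collar",.129,.139,.018)):
    m=(w[...,2]>lo)&(w[...,2]<hi)&(d<r)
    if m.sum()>5: T=tool(w[m]); print(n,m.sum(),"mid",np.round((T.min(0)+T.max(0))/2,1),"min",np.round(T.min(0),1),"max",np.round(T.max(0),1))
go([.489,-.163,.1475]); print(get_obs()["wrist_force"])
E
```

```text
t: 10.6
ee_pos: [0.4892, -0.1637, 0.1518]
tcp_rot: [-3.082, -0.607, 0.001]
wrist_force: [0.2, 0.1, -2.2]
finger_gap: 0.0294
finger_force: 39.3
foot 5112 mid [  3.3  -1.2 135.5] min [-43.1 -51.6 132.7] max [ 49.6  49.2 138.2]
rim 655 mid [ 1.9 -0.8 90.7] min [-15.5 -20.3  87.2] max [19.3 18.7 94.2]
tube 425 mid [ 1.7 -1.1 77.9] min [-10.  -14.6  75.6] max [13.4 12.4 80.1]
plug1 23 mid [ 2.2 -0.1 58.6] min [ 0.9 -3.6 55.4] max [ 3.6  3.5 61.9]
plug2 65 mid [ 5.4 -0.2 41.1] min [ 3.5 -6.7 37.4] max [ 7.3  6.3 44.9]
collar 54 mid [ 9.5 -0.9 14.8] min [  4.9 -14.3  13.2] max [14.1 12.5 16.5]
t 10.65 pos [ 0.4895 -0.1638  0.1522] zaxis [-0.  0. -1.] yaxis [ 0.379 -0.925 -0.   ] tool delta mm [-0.2 -1.   4.7]
[-0.07449788 -0.52835487 -1.7436964 ]
```

View pics/w7.png

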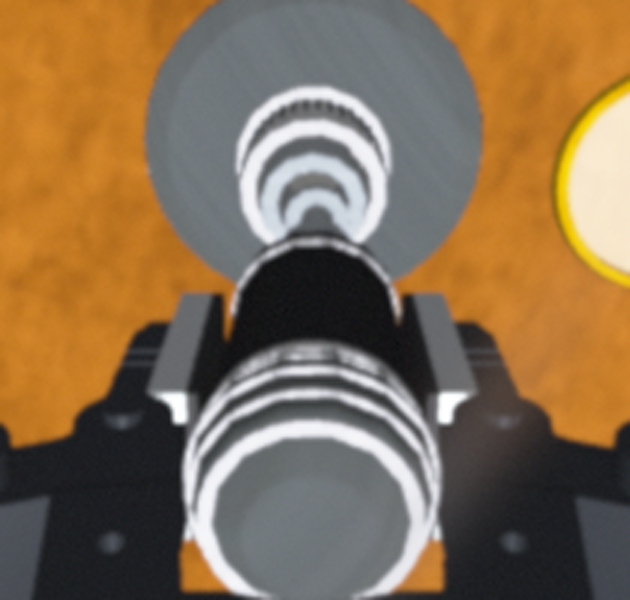

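The plug at (318,205) lines up with the bore in x and is about 0.7 mm off in y. I correct that and feel downward.

```bash
python3 -m pendant '[{"x":0,"y":-0.0007,"z":0.001,"ax":0,"ay":0,"az":0,"fingers":0.2},{"x":0,"y":0,"z":0.002,"ax":0,"ay":0,"az":0,"fingers":0.2},{"x":0,"y":0,"z":0.002,"ax":0,"ay":0,"az":0,"fingers":0.2},{"x":0,"y":0,"z":0.002,"ax":0,"ay":0,"az":0,"fingers":0.2},{"x":0,"y":0,"z":0,"ax":0,"ay":0,"az":0,"fingers":0.2}]'
```

```text
t: 11.15
ee_pos: [0.489, -0.1633, 0.145]
tcp_rot: [-3.082, -0.607, 0.001]
wrist_force: [-0.3, 0.7, -2.5]
finger_gap: 0.0296
finger_force: 39.3
```

```bash
python3 -m pendant '[{"x":0,"y":0,"z":0.002,"ax":0,"ay":0,"az":0,"fingers":0.2},{"x":0,"y":0,"z":0.002,"ax":0,"ay":0,"az":0,"fingers":0.2},{"x":0,"y":0,"z":0,"ax":0,"ay":0,"az":0,"fingers":0.2},{"x":0,"y":0,"z":0,"ax":0,"ay":0,"az":0,"fingers":0.2},{"x":0,"y":0,"z":0,"ax":0,"ay":0,"az":0,"fingers":0.2}]'
```

```text
t: 11.65
ee_pos: [0.4892, -0.1632, 0.1413]
tcp_rot: [-3.082, -0.607, -0.0]
wrist_force: [-1.1, 0.3, -2.9]
finger_gap: 0.0299
finger_force: 39.3
```

```bash
python3 -m pendant '[{"x":0,"y":0,"z":0.003,"ax":0,"ay":0,"az":0,"fingers":0.2},{"x":0,"y":0,"z":0.003,"ax":0,"ay":0,"az":0,"fingers":0.2},{"x":0,"y":0,"z":0.003,"ax":0,"ay":0,"az":0,"fingers":0.2},{"x":0,"y":0,"z":0.003,"ax":0,"ay":0,"az":0,"fingers":0.2},{"x":0,"y":0,"z":0,"ax":0,"ay":0,"az":0,"fingers":0.2}]'
```

```text
t: 12.15
ee_pos: [0.4889, -0.1632, 0.1287]
tcp_rot: [-3.082, -0.607, 0.001]
wrist_force: [-0.2, 0.2, -1.9]
finger_gap: 0.0298
finger_force: 39.3
```

```bash
python3 -m pendant '[{"x":0,"y":0,"z":0.003,"ax":0,"ay":0,"az":0,"fingers":0.2},{"x":0,"y":0,"z":0.003,"ax":0,"ay":0,"az":0,"fingers":0.2},{"x":0,"y":0,"z":0.003,"ax":0,"ay":0,"az":0,"fingers":0.2},{"x":0,"y":0,"z":0,"ax":0,"ay":0,"az":0,"fingers":0.2},{"x":0,"y":0,"z":0,"ax":0,"ay":0,"az":0,"fingers":0.2}]'
```

```text
t: 12.65
ee_pos: [0.4891, -0.1632, 0.1202]
tcp_rot: [-3.082, -0.607, 0.0]
wrist_force: [1.4, 0.2, -2.8]
finger_gap: 0.0302
finger_force: 39.3
```

```bash
python3 -m pendant '[{"x":0,"y":0,"z":0.001,"ax":0,"ay":0,"az":0,"fingers":0.2},{"x":0,"y":0,"z":0.001,"ax":0,"ay":0,"az":0,"fingers":0.2},{"x":0,"y":0,"z":0.001,"ax":0,"ay":0,"az":0,"fingers":0.2},{"x":0,"y":0,"z":0,"ax":0,"ay":0,"az":0,"fingers":0.2},{"x":0,"y":0,"z":0,"ax":0,"ay":0,"az":0,"fingers":0.2}]'
```

```text
t: 13.15
ee_pos: [0.4891, -0.1632, 0.1173]
tcp_rot: [-3.082, -0.607, 0.0]
wrist_force: [0.8, 0.4, -1.4]
finger_gap: 0.0296
finger_force: 39.3
```

```bash
python3 -m pendant '[{"x":0,"y":0,"z":0.001,"ax":0,"ay":0,"az":0,"fingers":0.2},{"x":0,"y":0,"z":0.001,"ax":0,"ay":0,"az":0,"fingers":0.2},{"x":0,"y":0,"z":0,"ax":0,"ay":0,"az":0,"fingers":0.2},{"x":0,"y":0,"z":0,"ax":0,"ay":0,"az":0,"fingers":0.2},{"x":0,"y":0,"z":0,"ax":0,"ay":0,"az":0,"fingers":0.2}]'
```

```text
t: 13.65
ee_pos: [0.4892, -0.1632, 0.1153]
tcp_rot: [-3.082, -0.607, -0.0]
wrist_force: [-0.8, 0.3, -2.4]
finger_gap: 0.0298
finger_force: 39.3
```

```bash
python3 -m pendant '[{"x":0,"y":0,"z":0.001,"ax":0,"ay":0,"az":0,"fingers":0.2},{"x":0,"y":0,"z":0.001,"ax":0,"ay":0,"az":0,"fingers":0.2},{"x":0,"y":0,"z":0,"ax":0,"ay":0,"az":0,"fingers":0.2},{"x":0,"y":0,"z":0,"ax":0,"ay":0,"az":0,"fingers":0.2},{"x":0,"y":0,"z":0,"ax":0,"ay":0,"az":0,"fingers":0.2}]'
```

```text
t: 14.15
ee_pos: [0.4894, -0.1633, 0.1136]
tcp_rot: [3.082, 0.607, 0.001]
wrist_force: [-0.6, 0.6, 2.8]
finger_gap: 0.0296
finger_force: 38.5
```

Contact with the seat. I continue in small steps.

```bash
python3 -m pendant '[{"x":0,"y":0,"z":0.0005,"ax":0,"ay":0,"az":0,"fingers":0.2},{"x":0,"y":0,"z":0.0005,"ax":0,"ay":0,"az":0,"fingers":0.2},{"x":0,"y":0,"z":0,"ax":0,"ay":0,"az":0,"fingers":0.2},{"x":0,"y":0,"z":0,"ax":0,"ay":0,"az":0,"fingers":0.2},{"x":0,"y":0,"z":0,"ax":0,"ay":0,"az":0,"fingers":0.2}]'
cat > sl.py <<'E'
from h import *
p=snapshot("wrist"); w=cloud(p);d=np.hypot(w[...,0]-.489,w[...,1]+.163)
m=(d>.0155)&(d<.0195)&(w[...,2]<.08)
print("sleeve top",m.sum(),np.round(np.nanpercentile(w[m][:,2],[25,50,75,90]),4))
E
python3 sl.py
```

```text
t: 14.65
ee_pos: [0.4895, -0.1633, 0.1127]
tcp_rot: [3.082, 0.607, 0.001]
wrist_force: [-0.0, 0.2, 5.0]
finger_gap: 0.0299
finger_force: 38.0
sleeve top 867 [0.0565 0.0615 0.0622 0.0627]
```

```bash
python3 -m pendant '[{"x":0,"y":0,"z":0.0005,"ax":0,"ay":0,"az":0,"fingers":0.2},{"x":0,"y":0,"z":0.0003,"ax":0,"ay":0,"az":0,"fingers":0.2},{"x":0,"y":0,"z":0,"ax":0,"ay":0,"az":0,"fingers":0.2},{"x":0,"y":0,"z":0,"ax":0,"ay":0,"az":0,"fingers":0.2},{"x":0,"y":0,"z":0,"ax":0,"ay":0,"az":0,"fingers":0.2}]'
python3 sl.py
```

```text
t: 15.2
ee_pos: [0.4896, -0.1633, 0.1119]
tcp_rot: [3.082, 0.607, 0.001]
wrist_force: [-0.4, 0.8, 5.5]
finger_gap: 0.0299
finger_force: 37.9
sleeve top 871 [0.0566 0.0616 0.0623 0.0628]
```

```bash
python3 -m pendant '[{"x":0,"y":0,"z":0.0005,"ax":0,"ay":0,"az":0,"fingers":0.2},{"x":0,"y":0,"z":0,"ax":0,"ay":0,"az":0,"fingers":0.2},{"x":0,"y":0,"z":0,"ax":0,"ay":0,"az":0,"fingers":0.2},{"x":0,"y":0,"z":0,"ax":0,"ay":0,"az":0,"fingers":0.2},{"x":0,"y":0,"z":0,"ax":0,"ay":0,"az":0,"fingers":0.2}]'
python3 sl.py
```

```text
t: 15.75
ee_pos: [0.4894, -0.1633, 0.1112]
tcp_rot: [3.082, 0.607, 0.001]
wrist_force: [-0.0, -0.3, 3.3]
finger_gap: 0.0297
finger_force: 38.6
sleeve top 1017 [0.0649 0.073  0.0737 0.0741]
```

The sleeve has sprung forward. I let go and withdraw upward.

```bash
python3 -m pendant '[{"x":0,"y":0,"z":0,"ax":0,"ay":0,"az":0,"fingers":0.8},{"x":0,"y":0,"z":0,"ax":0,"ay":0,"az":0,"fingers":0.8},{"x":0,"y":0,"z":0,"ax":0,"ay":0,"az":0,"fingers":0.8},{"x":0,"y":0,"z":0,"ax":0,"ay":0,"az":0,"fingers":0.8},{"x":0,"y":0,"z":-0.005,"ax":0,"ay":0,"az":0,"fingers":0.8}]'
python3 -m pendant '[{"x":0,"y":0,"z":-0.03,"ax":0,"ay":0,"az":0,"fingers":0.8},{"x":0,"y":0,"z":-0.04,"ax":0,"ay":0,"az":0,"fingers":0.8},{"x":0,"y":0,"z":-0.04,"ax":0,"ay":0,"az":0,"fingers":0.8},{"x":0,"y":0,"z":-0.02,"ax":0,"ay":0,"az":0,"fingers":0.8},{"x":-0.04,"y":0,"z":0,"ax":0,"ay":0,"az":0,"fingers":0.8}]'
python3 -m pendant '[{"x":-0.02,"y":0,"z":0,"ax":0,"ay":0,"az":0,"fingers":0.8},{"x":0,"y":0,"z":0,"ax":0,"ay":0,"az":0,"fingers":0.8},{"x":0,"y":0,"z":0,"ax":0,"ay":0,"az":0,"fingers":0.8},{"x":0,"y":0,"z":0,"ax":0,"ay":0,"az":0,"fingers":0.8},{"x":0,"y":0,"z":0,"ax":0,"ay":0,"az":0,"fingers":0.8}]'
python3 - <<'E'
from h import *
p=snapshot("wrist"); w=cloud(p);d=np.hypot(w[...,0]-.489,w[...,1]+.163)
m=(d>.0155)&(d<.0195)&(w[...,2]<.08); print("sleeve",m.sum(),np.round(np.nanpercentile(w[m][:,2],[50,75,90]),4) if m.any() else "")
m=(d<.02)&(w[...,2]>.13)&(w[...,2]<.18); print("head mid",np.round((w[m].min(0)+w[m].max(0))/2,4),"top",np.nanmax(w[m][:,2]))
q=snapshot("scene"); a=cv2.resize(q["frame"][80:280,220:480],(520,400)); cv2.imwrite("pics/end.png",a)
E
```

```text
t: 16.3
ee_pos: [0.4887, -0.1631, 0.1156]
tcp_rot: [-3.082, -0.607, 0.002]
wrist_force: [1.0, -0.7, 0.4]
finger_gap: 0.0685
finger_force: 0.0
t: 16.8
ee_pos: [0.4571, -0.1765, 0.2496]
tcp_rot: [3.079, 0.614, 0.014]
wrist_force: [-0.5, -1.3, -0.4]
finger_gap: 0.0683
finger_force: 0.0
t: 17.3
ee_pos: [0.4344, -0.1855, 0.2459]
tcp_rot: [-3.082, -0.609, -0.001]
wrist_force: [-0.5, 0.1, 0.5]
finger_gap: 0.0684
finger_force: 0.0
sleeve 10 [0.0727 0.0728 0.0729]
head mid [ 0.4889 -0.1635  0.1607] top 0.16801835952462546
```

View pics/end.png

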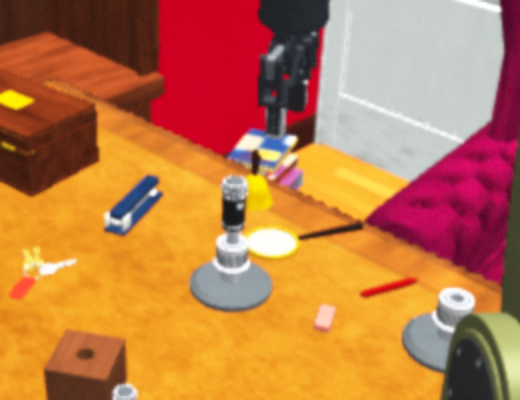

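The mic stands upright in the far stand at (233,215), with the sleeve forward, the gripper clear and the bystanders unmoved. The head's top is at 0.168, so the tip is about 33 mm below the mouth.

```bash
python3 -c "
from station import *
print(hand_in())"
```

```text
the job is handed in; nothing more can be done
None
```

The job is handed in, with no verdict shown: the microphone stands locked in the far desk stand, its plug about 33 mm below the mouth and the sleeve sprung forward, and the gripper is clear.

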